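# Slide the copper electrode out over the end of the reagent shelf

## Robot

A 6-joint arm with a two-finger parallel gripper is mounted at the origin on the work surface. World frame = base frame: x ahead of the robot, y to its left, z up, the work surface at z = 0. Lengths are in m, angles in rad, forces in N, time in s.
With the tool pointing down it reaches from about 0.275 to 1 m from the base axis. Payload 8.4 kg.
Tool frame: the origin (TCP) lies on the centre line of the jaws, within the pads' length; the fingertips stand 17 mm ahead of it and the grasp point (between the pads) lies 2 mm behind it (bot.tcp_to_tips is the y of the fingertips in the tool frame, in m); y points along the fingers, z is the direction in which the jaws open and shut, and the axes are right-handed (so a half turn about y gives the same grasp; the last joint's range is limited). The gripper opens to 85 mm and grips with 20 to 120 N. Pads are 22 mm wide; open, the fingers measure 114 mm over their backs; the gripper's body (76 mm by 85 mm) begins 54 mm behind the grasp point. The pads swing forward as they close: fully open they stand 13 mm farther back than shut.
Start: joints at [1.156, 0.353, 1.633, -0, 1.155, -0.002], TCP at [0.251, 0.573, 0.248] pointing down, gripper open.
Joint ranges: [-2.63, 2.63], [-0.92, 2.1], [0.06, 2.66], [-1.3, 4.44], [0, 2.69], [-3.02, 3.02]. Speed limits (rad/s): [2.22, 2.22, 2.79, 3.14, 3.14, 3.14].

## Interface

Orientations are given as a unit quaternion [x, y, z, w].
In Python, from workcell import bot, hand, kinematics, get_obs, vision, hand_in gives the robot as it stands. The module is installed in compiled form; this text tells all that it offers. Calls block until the motion is done:
- bot.reach(position, orientation): joint-space move of the TCP to a pose.
- bot.servo_line(position, ori=None, velocity=0.15): straight line of the TCP; ori=None keeps the orientation; velocity is the mean speed in m/s.
- bot.goto_joints(angles): joint-space move.
- hand.move_gripper(opening, strength=None): finger opening in m; strength is the grip in N (None keeps the last); returns when the fingers have stopped.
- bot.dwell(seconds).
- kinematics.solve_ik(position, orientation): joint angles nearest the present ones, or None.
- get_obs(): the state.
- vision.read_camera(name): name is "side" or "top"; returns a dict with "frame" (480x640x3 uint8, red, green, blue), "intrinsics" (3x3 intrinsics, pixels), "dist" ([k1, k2, p1, p2, k3] as OpenCV has them; the pictures are not rectified), "view" (4x4, takes a point from world to camera coordinates). Camera axes: x right, y down, z forward; pixel columns grow to the right and rows downward; lengths in m; the calibration is good to about 2 mm. A picture is of the moment at which its call begins. There is no depth.
A pose or a line that the arm cannot do raises bot.IKError and nothing moves.
- hand_in(): hands the job in, once; it reports no verdict.
The state is a dict: "time_s": time; "joint_pos": joint angles; "joint_vel": joint speeds; "joint_efforts": joint torques, N m; "position": TCP position; "orientation": TCP orientation; "wrist_force": force on the tool from outside, world axes, zero at the start; "ft_torque": the same for the moment, N m; "gripper_width": finger opening in m.
Only numpy, scipy, OpenCV 4.12 (cv2) and the standard library are available. Lean on these libraries where they do the work, as an engineer would, in place of code of your own. Each camera call takes 0.05 s, during which the arm holds its last target. There are 200 camera calls.

## Task

The copper and zinc electrode plates lie flat on the low black reagent shelf, where nobody can get hold of them. With your fingertips gently push the copper plate along the shelf, without pinching or lifting it, until about a third of its length sticks straight out over the end of the shelf nearest to it, ready for the next person to clip onto. Leave it lying there and leave the zinc plate and all the other things where they are.

Things in the scene. Friction and masses are not known exactly. Their poses are not given: they have to be found in the camera images.
- shelf: Low black reagent shelf fixed to the bench: a board 220 mm deep (its x) by 560 mm long (its y) by 18 mm thick on aluminium legs. Origin on the bench under the board's centre; the flat top is 110 mm above it, the open square ends at y = -280 and +280 mm, the front edge (nearest the robot) at x = -110 mm. No lip at the ends or the front; a steel rail 22 mm high runs along the back at x = +104 mm. It stands turned by up to 10 degrees about the vertical.
- copper: Reddish-brown copper plate lying loose and flat on the front half of the shelf, 60 mm wide (its x) by 120 mm long (its y) by 5 mm thick, about 0.32 kg (varies by a fifth), sliding friction on the shelf. Origin at the centre of its underside. It lies up to 12 degrees askew to the shelf, in the left or the right half; its outer end is 40 to 100 mm from the nearer end of the shelf, and its inner end is at least 110 mm from the zinc plate.
- zinc: Bluish-grey zinc plate of the same size, 60 x 120 x 5 mm, on the front half of the shelf on the other side. Origin at the centre of its underside. Not to be moved.
- crucible: White porcelain crucible with lid, 44 mm across, 46 mm high. Stands upright in the row along the back of the shelf; origin at the centre of its underside. Not to be moved.
- vial: Small amber vial with blue cap, 30 mm across, 55 mm high. Stands upright in the row along the back of the shelf; origin at the centre of its underside. Not to be moved.
- petri: Clear covered dish, 60 mm across, 15 mm high. Stands upright in the row along the back of the shelf; origin at the centre of its underside. Not to be moved.
- beaker: Small glass beaker, 42 mm across, 56 mm high. Stands upright in the row along the back of the shelf; origin at the centre of its underside. Not to be moved.
There are look-alikes about, which are no part of the job. What is shaped like the copper but pink, purple or yellow is not meant.

How it is judged:
By the outcome, as a careful person would: the job done as asked, in the order asked, and still so for the second after the job is handed in, with the robot touching nothing.
It also fails if it takes over 48 s, if anything falls off the work surface, if the arm or the gripper's body presses on something with over 40 N, if the wrist force passes 120 N, or if a joint passes its speed limit or range.

## Working session

There is one attempt and no reset: what is moved stays moved. The work goes in short steps, each a Python script; the robot and the scene stay as the last script left them, time stands still between calls to the robot, and variables do not carry over. Pictures are saved under pics/ and viewed, on a budget of 10 in all, crops included, one or two more only if the job needs it, and the job is handed in when it is done.

```bash
mkdir -p pics; python3 - <<'E'
from workcell import *
from workcell import bot,hand,get_obs,vision
import cv2,numpy as np
for n in("top","side"):
    c=vision.read_camera(n); cv2.imwrite(f"pics/{n}0.png",c["frame"][:,:,::-1])
    print(n,c["intrinsics"].tolist(),c["dist"],np.round(c["view"],4).tolist())
o=get_obs();print(o["time_s"],o["position"],o["orientation"],bot.tcp_to_tips)
E
```

```text
top [[587.8565609786319, 0.0, 321.5302722993802], [0.0, 587.8565609786319, 233.59667163819913], [0.0, 0.0, 1.0]] [-0.06377719  0.          0.          0.          0.        ] [[0.0122, -0.9999, 0.0051, -0.0653], [-0.9797, -0.013, -0.1998, 0.5003], [0.1999, -0.0025, -0.9798, 0.9955], [0.0, 0.0, 0.0, 1.0]]
side [[485.4868089981952, 0.0, 325.93371783619585], [0.0, 485.4868089981952, 241.2927126555524], [0.0, 0.0, 1.0]] [-0.05965532  0.          0.          0.          0.        ] [[-0.9763, -0.2162, 0.0119, 0.4843], [-0.1645, 0.7047, -0.6901, 0.1708], [0.1408, -0.6757, -0.7236, 0.7935], [0.0, 0.0, 0.0, 1.0]]
0.1 [0.25054986 0.57213097 0.24761982] [ 0.69254557 -0.14501002  0.14481903 -0.69165032] 0.017
```

View pics/top0.png

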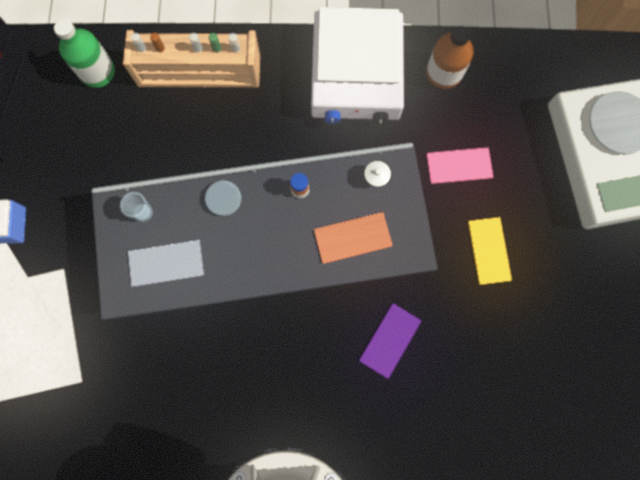

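View pics/side0.png

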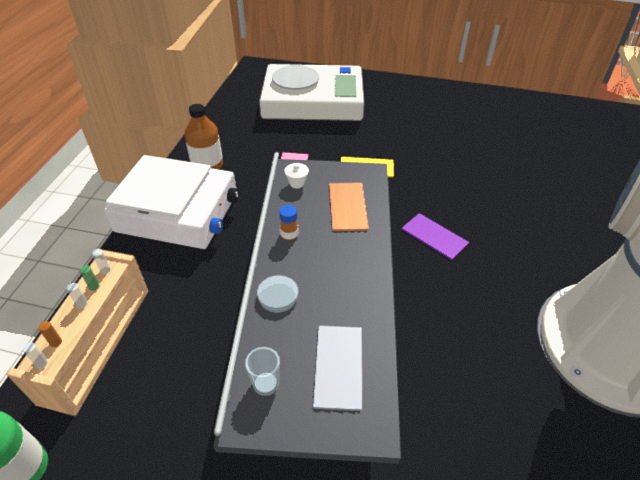

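Candidates in the top view: orange-brown plate on the shelf (353,238), pink (460,165), yellow (490,250), purple (390,341). The last three lie on the bench and have the wrong colour. I choose (353,238); zinc is at (166,263). The nearer shelf end is the one on the right (-y).

```bash
cat > h.py <<'E'
from workcell import bot,hand,get_obs,vision,kinematics,hand_in
import cv2,numpy as np
def toworld(c,px,z):
    u=cv2.undistortPoints(np.float64(px).reshape(-1,1,2),c["intrinsics"],np.float64(c["dist"]))[:,0]
    R=c["view"][:3,:3];t=c["view"][:3,3];o=-R.T@t
    d=np.c_[u,np.ones(len(u))]@R
    return o+d*((z-o[2])/d[:,2])[:,None]
def rect(c,mask,z):
    k=max(cv2.findContours(mask,cv2.RETR_EXTERNAL,cv2.CHAIN_APPROX_NONE)[0],key=cv2.contourArea)
    w=toworld(c,k[:,0],z)[:,:2]
    m=cv2.moments(np.float32(w*1000).reshape(-1,1,2))
    ctr=np.array([m["m10"],m["m01"]])/m["m00"]/1000
    (cx,cy),s,a=cv2.minAreaRect(np.float32(w*1000))
    b=cv2.boxPoints(((cx,cy),s,a)); e=[b[1]-b[0],b[2]-b[1]]; e=max(e,key=np.linalg.norm)
    if e[1]<0:e=-e
    return ctr,np.sort(s),np.degrees(np.arctan2(-e[0],e[1])),b/1000   # yaw of its y axis
def copper(n,z=.1125+.0025):
    c=vision.read_camera(n);h=cv2.cvtColor(c["frame"],cv2.COLOR_RGB2HSV)
    m=cv2.inRange(h,(3,110,90),(16,255,255))
    if n=="top": m[:120]=0
    else: m[:,:250]=0; m[:150]=0;m[:,550:]=0
    return c,rect(c,m,z)
def zinc(n):
    c=vision.read_camera(n);h=cv2.cvtColor(c["frame"],cv2.COLOR_RGB2HSV)
    m=cv2.inRange(h,(90,10,120),(130,90,255))
    k=np.zeros_like(m)
    if n=="top": k[230:300,115:215]=255
    else: k[315:420,305:375]=255
    return rect(c,m&k,.115)
E
python3 - <<'E'
from h import *
for n in("top","side"):
    c,r=copper(n);print(n,"cu",r);print("zn",zinc(n))
    g=cv2.cvtColor(c["frame"],cv2.COLOR_RGB2GRAY)
    if n=="top":
        g=cv2.GaussianBlur(g,(3,3),0)
        print("bench/shelf",g[290:330:4,250],g[220,425:450:3])
        print(toworld(c,[(104,318),(437,270),(413,147)],.11))
        crop=c["frame"][130:330,80:460]
        cv2.imwrite("pics/crop.png",cv2.convertScaleAbs(cv2.resize(crop[:,:,::-1],None,fx=2,fy=2,interpolation=cv2.INTER_CUBIC),alpha=1.8))
    else: print(toworld(c,[(398,457),(387,163)],.11))
print(get_obs()["time_s"])
E
```

```text
top cu (array([ 0.48237958, -0.11049965]), array([ 60.45194244, 120.63777161]), np.float32(15.106641), array([[ 0.43726796, -0.06013928],
       [ 0.46870813, -0.1766081 ],
       [ 0.527071  , -0.16085333],
       [ 0.4956308 , -0.04438451]], dtype=float32))
zn (array([0.43548954, 0.19918041]), array([ 63.12765121, 123.28079987]), np.float32(10.004945), array([[0.3937905 , 0.25465196],
       [0.4152085 , 0.13324593],
       [0.47737616, 0.14421326],
       [0.4559582 , 0.26561934]], dtype=float32))
bench/shelf [91 92 57 41 40 39 38 37 36 36] [94 73 50 50 51 51 51 52 51]
[[ 0.34283694  0.29671346  0.11      ]
 [ 0.42981056 -0.25138023  0.11      ]
 [ 0.6444508  -0.21559323  0.11      ]]
side cu (array([ 0.48248673, -0.10670992]), array([ 60.56408691, 123.68527985]), np.float32(14.800075), array([[ 0.43726346, -0.05458311],
       [ 0.46885848, -0.17416489],
       [ 0.5274132 , -0.158694  ],
       [ 0.4958182 , -0.03911223]], dtype=float32))
zn (array([0.43426201, 0.1903988 ]), array([ 98.09790802, 153.21073914]), np.float32(12.85845), array([[0.36826926, 0.26253942],
       [0.40236527, 0.11317076],
       [0.49800315, 0.13500176],
       [0.46390712, 0.28437042]], dtype=float32))
[[ 0.34442884  0.30236466  0.11      ]
 [ 0.43096667 -0.2506356   0.11      ]]
0.3
```

View pics/crop.png

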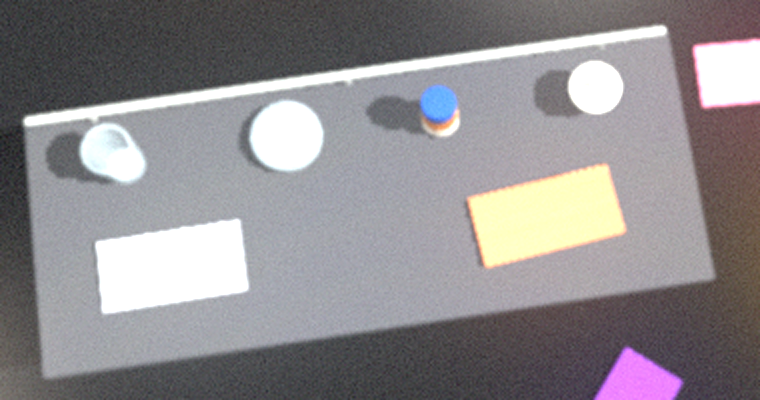

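The crop confirms the reddish-brown plate on the shelf. It is skewed about 6° to the shelf, with the crucible and vial well behind it. Plan: push its inner end with two fingertips, set square to the shelf and spread about the plate's width, which also straightens it.

```bash
cat >> h.py <<'E'
def shelf():
    c=vision.read_camera("top");g=cv2.GaussianBlur(cv2.cvtColor(c["frame"],cv2.COLOR_RGB2GRAY),(5,5),0).astype(float)
    e=[(408+np.argmin(np.diff(g[r,408:445]))+.5,r) for r in range(160,264,3)]
    f=[(x,y0+np.argmin(np.diff(g[y0:y0+24,x]))+.5) for x in range(120,425,5) for y0 in [int(318-(x-104)*.144)-12]]
    out=[]
    for p in(e,f):
        w=toworld(c,p,.11)[:,:2]
        l=cv2.fitLine(np.float32(w*1000),cv2.DIST_HUBER,0,.5,.001).ravel();out.append((l[:2],l[2:]/1000))
        print("resid mm",np.round(np.median(abs((w-l[2:]/1000)@[-l[1],l[0]]))*1000,2))
    return out
E
python3 - <<'E'
from h import *
from scipy.spatial.transform import Rotation as Ro
import json
(ed,ep),(fd,fp)=shelf()
ae=np.arctan2(ed[1],ed[0]) if ed[0]>0 else np.arctan2(-ed[1],-ed[0])
fd=fd if fd[1]>0 else -fd
af=np.arctan2(-fd[0],fd[1]);print("yaws",np.degrees([ae,af]))
a=float(af*.8+ae*.2);ys=np.array([-np.sin(a),np.cos(a)]);xs=np.array([np.cos(a),np.sin(a)])
end=float(ep@ys)
ctr=np.array([.4824,-.1086])
print("end",end,"cu y",ctr@ys-end,"cu x from front",ctr@xs-fp@xs,"front at",fp@xs)
q=Ro.from_matrix(np.c_[[*(-ys),0],[0,0,-1],[*xs,0]]).as_quat()
# start: 30 mm behind inner end, tool centre
innr=ctr@ys+.060
p=ctr@xs*xs+(innr+.011+.025)*ys
print("start",p)
for Q in(q,Ro.from_matrix(np.c_[[*ys,0],[0,0,-1],[*(-xs),0]]).as_quat()):
    s=kinematics.solve_ik([*p,.25],Q);print(None if s is None else np.round(s,2))
json.dump(dict(a=a,end=end,cx=float(ctr@xs),innr=float(innr),q=list(q)),open("s.json","w"))
E
```

```text
resid mm 0.45
resid mm 0.39
yaws [9.283735 9.25707 ]
end -0.3179504552492934 cu y 0.1331211550169491 cu x from front 0.0735139637079148 front at 0.38511644280218776
start [ 0.4669482  -0.01385169]
[-0.03  0.1   1.96 -0.    1.08 -0.19]
[-0.03  0.1   1.96 -0.    1.08  2.95]
```

```bash
python3 - <<'E'
from h import *
import json
s=json.load(open("s.json"));a=s["a"];ys=np.array([-np.sin(a),np.cos(a)]);xs=np.array([np.cos(a),np.sin(a)])
p=s["cx"]*xs+(s["innr"]+.036)*ys
hand.move_gripper(.03)
bot.reach([*p,.25],s["q"])
bot.servo_line([*p,.145],velocity=.12)
f0=np.array(get_obs()["wrist_force"]);print(f0)
z=.138
while z>.118:
    z-=.001; bot.servo_line([*p,z],velocity=.03)
    f=np.array(get_obs()["wrist_force"])-f0
    if f[2]>2: break
o=get_obs();print(z,o["position"],f,o["time_s"],o["gripper_width"])
bot.servo_line([*p,z+.0025],velocity=.03)
s["z"]=z+.0025;json.dump(s,open("s.json","w"))
c=vision.read_camera("side");cv2.imwrite("pics/s1.png",cv2.resize(c["frame"][130:330,230:470,::-1],None,fx=3,fy=3))
print(np.array(get_obs()["wrist_force"])-f0,get_obs()["time_s"])
E
```

```text
[ 0.67264869  0.139454   -0.83949051]
0.126 [ 0.46709667 -0.01385943  0.12656778] [-3.29761670e+00  1.01883587e-03  9.15051359e+00] 7.35 0.02972175036354267
[-0.70880901 -0.7210512   0.70278094] 7.65
```

View pics/s1.png

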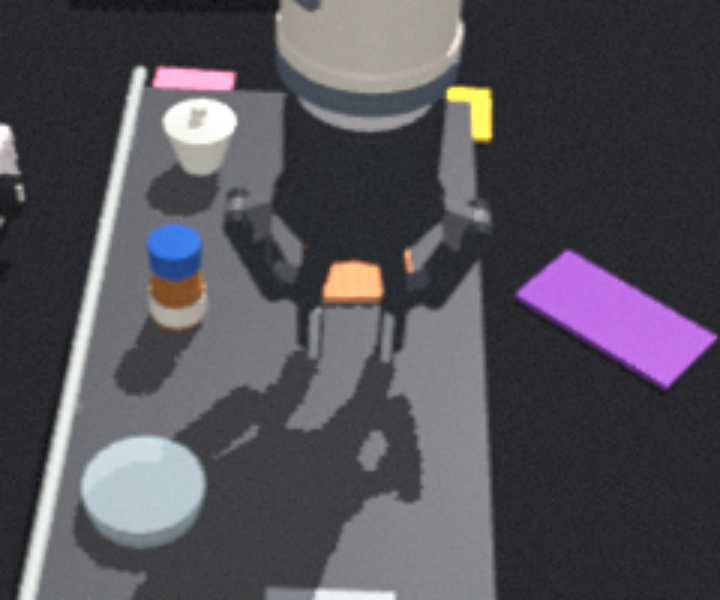

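The fingertips stand just behind the plate's inner end, crop (353,300), straddling its width and about 2 mm above the shelf. The vial and crucible are clear. I push slowly to 12 mm short, back off and measure.

```bash
cat >> h.py <<'E'
import json
s=json.load(open("s.json"));a=s["a"];ys=np.array([-np.sin(a),np.cos(a)]);xs=np.array([np.cos(a),np.sin(a)])
def P(y,z,dx=0): return [*((s["cx"]+dx)*xs+(s["end"]+y)*ys),z]
def look():
    for n in("top","side"):
        c,r=copper(n);print(n,"ctr from end mm",np.round((r[0]@ys-s["end"])*1000,1),"box",np.round((r[3].mean(0)@ys-s["end"])*1000,1),"dx",np.round((r[0]@xs-s["cx"])*1000,1),"size",r[1],"relyaw",r[2]-np.degrees(a))
        cv2.imwrite(f"pics/{n}_{get_obs()['time_s']:.2f}.png",c["frame"][:,:,::-1])
    print(get_obs()["time_s"])
E
python3 - <<'E'
from h import *
f0=np.array(get_obs()["wrist_force"])
y0=s["innr"]+.036-s["end"]
for y in np.linspace(y0,.103,8)[1:]:
    bot.servo_line(P(y,s["z"]),velocity=.04)
    print(np.round(y,3),np.round(np.array(get_obs()["wrist_force"])-f0,1))
bot.servo_line(P(.125,s["z"]),velocity=.08)
bot.servo_line(P(.125,.20),velocity=.2)
bot.servo_line(P(.30,.24),velocity=.25)
look()
E
ls pics
```

```text
0.211 [ 0.2 -0.  -0.8]
0.193 [0.9 0.2 1.4]
0.175 [-0.   0.2  0.7]
0.157 [-0.7  1.   0.9]
0.139 [0.1 0.7 0.3]
0.121 [0.1 0.1 0.8]
0.103 [0.8 0.5 0.3]
top ctr from end mm 29.3 box 30.0 dx -5.2 size [ 63.44211578 123.06864929] relyaw 0.09530551931355546
side ctr from end mm 195.3 box 195.1 dx 96.9 size [25.05183792 28.61017799] relyaw -80.60048381784465
13.75
crop.png
s1.png
side0.png
side_13.75.png
top0.png
top_13.70.png
```

```bash
python3 - <<'E'
from h import *
bot.servo_line(P(.125,.20,-.005),velocity=.25)
bot.servo_line(P(.125,s["z"],-.005),velocity=.12)
bot.servo_line(P(.0925,s["z"],-.005),velocity=.025)
bot.servo_line(P(.125,s["z"],-.005),velocity=.08)
bot.servo_line(P(.125,.25),velocity=.2)
bot.reach([.25054986,.57213097,.24761982],[ 0.69254557,-0.14501002,0.14481903,-0.69165032])
look();print(zinc("top"))
E
ls pics
```

```text
top ctr from end mm 19.8 box 20.4 dx -5.1 size [ 64.14278412 123.31316376] relyaw 0.12136467000935625
side ctr from end mm 28.5 box 28.3 dx -4.8 size [ 62.47451019 119.41539764] relyaw 0.6629086305806453
20.8
(array([0.43549821, 0.19903973]), array([ 63.12218475, 122.62335968]), np.float32(10.021581), array([[0.39389175, 0.2539885 ],
       [0.41523057, 0.13323611],
       [0.4773896 , 0.14422059],
       [0.4560508 , 0.26497298]], dtype=float32))
crop.png
s1.png
side0.png
side_13.75.png
side_20.80.png
top0.png
top_13.70.png
top_20.75.png
```

```bash
python3 - <<'E'
import cv2,numpy as np
a=cv2.imread("pics/side_20.80.png")[120:270,240:440];b=cv2.imread("pics/top_20.75.png")[130:330,80:480]
cv2.imwrite("pics/f.png",np.vstack([cv2.resize(a,(400,300)),cv2.resize(b,(400,200))]) if 0 else np.vstack([cv2.resize(a,(400,300),interpolation=2),cv2.convertScaleAbs(b,alpha=1.5)]))
E
```

```text
(no output)
```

View pics/f.png

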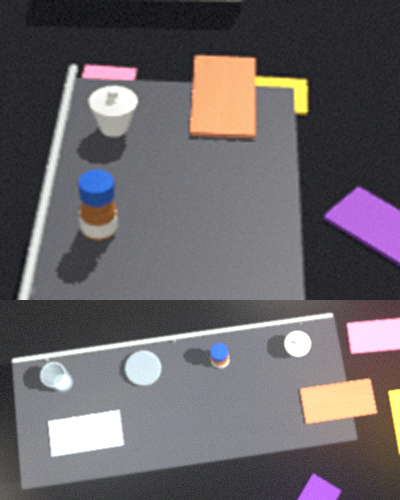

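```bash
sed -i 's/m\[:150\]=0/m[:120]=0/' h.py; python3 - <<'E'
from h import *
c,r=copper("side");print((r[0]@ys-s["end"]),r[1],(r[3]@ys-s["end"]).round(4),r[2]-np.degrees(a)); print(get_obs()["time_s"])
E
```

```text
0.024469970721743728 [ 62.26958466 127.07478333] [ 0.0887 -0.0383 -0.0392  0.0879] -0.8102912137797063
20.9
```

The copper plate sticks out square past the shelf end, and every other object looks unmoved. Outer end by the side view is 38–39 mm out, by the top view about 40 mm.

```bash
python3 -c "
from workcell import hand_in
hand_in()"
```

```text
the job is handed in; nothing more can be done
```

I pushed the copper plate along the shelf with two fingertips, without pinching or lifting it, and left it lying over the -y end of the shelf, the end nearest to it. The job is handed in, at about 21 s on the robot's clock.

**Overhang:** The top view puts about 40 mm over the end, a third of the 120 mm length. The side view puts it at 38–39 mm.

**Alignment:** The plate is square to the shelf to within 1°. The top view shows +0.1° and the side view -0.8°.

**Disagreement between views:** The two cameras differ by about 4 mm on the plate's centre. They already differed by that much before I pushed, and I think the side view is counting the plate's visible end face. One earlier side reading, 28 mm from the end to the centre, was wrong because my mask cut the plate off. I fixed the mask and measured again.

**Other objects:** The zinc plate measured within 0.2 mm of where it started. The back row (crucible, vial, petri dish and beaker) looked unmoved by eye only. The arm was back at its start pose, touching nothing.

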